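# Sort the model-maker's bench into its trays

### The arm

A 6-joint arm with a two-finger parallel gripper is mounted at the origin on the work surface. World frame = base frame: x ahead of the robot, y to its left, z up, the work surface at z = 0. Lengths are in m, angles in degrees, forces in N, time in s.
With the tool pointing down it reaches from about 0.35 to 0.875 m from the base axis. Payload 4.2 kg.
Tool frame: the origin (TCP) lies midway between the tips of the shut fingers; the grasp point (between the pads) lies 19 mm behind it (r.pinch_z is the distance from the TCP to the grasp point, in m); z points along the fingers, y is the line along which they close (so a half turn about z gives the same grasp; the last joint's range is limited). The gripper opens to 87 mm and grips with 3 to 60 N. Pads are 19 mm wide; open, the fingers measure 117 mm over their backs; the gripper's body (75 mm by 190 mm) begins 51 mm behind the grasp point.
Start: joints at [-52.506, 22.042, 0.453, 0, -68.411, -14.817], TCP at [0.241, -0.577, 0.223] pointing down, gripper open.
Joint ranges: [-179.83, 179.83], [-69.29, 118.12], [-61.27, 80.66], [-181.25, 117.63], [-171.15, -9.14], [-177.46, 177.46]. Speed limits (degrees/s): [159.86, 159.86, 180, 180, 180, 180].

### API

Orientations are given as a 3x3 rotation matrix whose columns are the frame's x, y, z axes.
In Python, from station import r, imaging, models gives the robot as it stands. The module is installed in compiled form; this text tells all that it offers.
- The arm moves only by the tool apply_moves, never from a script. Its argument "moves" is a list of rows, each a list of 2 entries, a list of its own where there are three numbers: the shift along the tool's x, y, z in m, then the turn about the tool's z in degrees. A call has 1 to 5 rows; each row shifts and turns the commanded pose from where the row before left it, along the tool's axes as they then stand; what a row does not reach is not made up. A row lasts 1/12 s, in which the tool goes at most 41.7 mm and 7.16 degrees, less where a joint would pass 70% of its speed; a pose out of reach is approached as far as the arm can. A call is refused whole if a number of a shift passes 0.0417 or a number of a turn 7.16, either way. A call with a gripper value outside its range is refused whole. "hand" is the finger opening in m, from 0 to 0.087, set as the call begins (left out, the last holds). The fingers move at their own pace and stop on an object; the grip force is fixed at half the most. Time passes only in rows, so rows that do not move let the fingers close. It gives the time, the measured TCP pose, the force, the opening and the grip force at its end, in the units of the state.
- r.sense(): the state, without advancing time (a new reading comes with each control period).
- imaging.capture(name): name is "scene" or "top" or "wrist"; returns a dict with "frame" (384x512x3 uint8, blue, green, red), "intrinsics" (3x3 intrinsics, pixels), "dist" ([k1, k2, p1, p2, k3] as OpenCV has them; the pictures are not rectified), "eye" and "orientation" of the camera in the world. Camera axes: x right, y down, z forward; pixel columns grow to the right and rows downward; lengths in m; the calibration is good to about 2 mm. A picture is of the moment at which its call begins. There is no depth.
- r.finish_job(): hands the job in; it is judged then, once.
Trained networks look in a picture, given as the dict that the camera call returned (one of the last four; its "shot" number tells which), for a name from the list of things; names that differ only in an ending like _2 or _b are one class to them, and where a whole thing is asked for, a point or a joint stands for the part that bears it (a point fixed in the world has none). Each returns a list of dicts, best first, with "confidence" (0 to 1); they miss things now and then, are a little off and sometimes report something else, mostly with a low value. They report only what shows in the picture. A call takes as long as a camera call. They do not tell look-alikes from the thing itself.
- models.cut_out(picture, target): "region" (384x512 bool, what is visible of it) and "extent" ([left, top, width, height] as shares, 0 to 1, of the picture: columns of its width, rows of its height, round what is visible of it).
- models.place_of(picture, target): "at" ([column, row] as shares, 0 to 1, of the picture: columns of its width, rows of its height: a listed point, or the origin of a listed thing).
The state is a dict: "time_s": time; "joints": joint angles; "joint_velocities": joint speeds; "effort": joint torques, N m; "tcp_pos": TCP position; "ee_rot": TCP orientation; "wrist_force": force on the tool from outside, world axes, zero at the start; "moment": the same for the moment, N m; "gripper_width": opening from 0.0 (shut) to 1.0 (fully open); "gripper_force": force on a finger pad.
Only numpy, scipy, OpenCV 4.12 (cv2) and the standard library are available. Lean on these libraries where they do the work, as an engineer would, in place of code of your own. Each camera call takes 0.05 s, during which the arm holds its last target. There are 200 camera calls.

### The job

Tidy the bench into its two-bay trays, one item to a bay: stand both thread spools upright in the blue tray, lay both yellow spring clamps flat in the black tray, and stand the loose green-lidded white jar upright in the free bay of the green tray, each resting fully on the bay's floor. Either bay will do for either one of a pair. Do not push or tip the open white pot of brass fittings, and leave the jar that is already in the green tray upright in its bay.

Things in the scene. Friction and masses are not known exactly. Their poses are not given: they have to be found in the camera images.
- tray_blue: Fixed blue tray, 108 (x) x 136 (y) x 14 mm high, walls and floor 4 mm thick, split by a 4 mm divider along x into two bays side by side along y, each 100 mm (x) by 62 mm (y) inside, centred at y = +33 and -33 mm. Origin: centre of the underside, on the bench; z up; bay floors at z = 4 mm. Both bays are empty: for the spools.
- tray_black: Fixed black tray, 108 (x) x 136 (y) x 14 mm high, walls and floor 4 mm thick, split by a 4 mm divider along x into two bays side by side along y, each 100 mm (x) by 62 mm (y) inside, centred at y = +33 and -33 mm. Origin: centre of the underside, on the bench; z up; bay floors at z = 4 mm. Grey line on the divider. Both bays are empty: for the clamps.
- tray_green: Fixed green tray, 108 (x) x 136 (y) x 14 mm high, walls and floor 4 mm thick, split by a 4 mm divider along x into two bays side by side along y, each 100 mm (x) by 62 mm (y) inside, centred at y = +33 and -33 mm. Origin: centre of the underside, on the bench; z up; bay floors at z = 4 mm. For the jars: its bay at +y holds jar_placed already, its bay at -y is free.
- spool_cream: Thread spool standing on end: plain upright cylinder 34 mm in diameter, 48 mm high, red ends, cream thread in between and a disc of the same colour on top, about 40 g. Origin: centre of the underside; z up along its axis.
- spool_brown: Thread spool standing on end: plain upright cylinder 34 mm in diameter, 48 mm high, red ends, dark brown thread in between and a disc of the same colour on top, about 40 g. Origin: centre of the underside; z up along its axis.
- clamp_orange: Yellow spring clamp lying flat on its side, orange jaw pads, 84 mm long along its x (jaws to +x, spread handles to -x, 48 mm across at their ends), 24 mm high, about 50 g. Origin: underside, below the pivot; z up. Grip it across its y at the pivot block, which has flat sides 30 mm apart over x = -13 to +13 mm.
- clamp_blue: Yellow spring clamp lying flat on its side, blue jaw pads, 84 mm long along its x (jaws to +x, spread handles to -x, 48 mm across at their ends), 24 mm high, about 50 g. Origin: underside, below the pivot; z up. Grip it across its y at the pivot block, which has flat sides 30 mm apart over x = -13 to +13 mm.
- jar_loose: Round white jar with a green screw lid, 40 mm in diameter and 44 mm high in all, closed, about 70 g, standing on the bench among the other things, to be put away. Origin: centre of the underside; z up along its axis.
- jar_placed: Round white jar with a green screw lid, 40 mm in diameter and 44 mm high in all, closed, about 70 g, already standing in the +y bay of the green tray, to be left there. Origin: centre of the underside; z up along its axis.
- pot: Open white pot with brass fittings inside, loose, 54 mm in diameter and 46 mm high, about 120 g, standing among the things: to be left alone. Origin: centre of the underside; z up.
There are look-alikes about, which are no part of the job. What is meant by the tray_black is not brown, and is the larger of those in its own colour.

How it is judged (in metres and radians):
At the end, for the whole second after the job is handed in: Spools: one in each bay of the blue tray; clamps: one in each bay of the black; loose jar in the green tray's -y bay, the other jar in its +y bay. Each origin is inside its bay, within 3 mm of the floor; tilt under 0.1 rad, at rest (0.02 m/s). Pot within 30 mm of its start, tilt under 0.2 rad (((x of spool_cream in the frame of tray_blue between -0.05 and 0.05 m and y of spool_cream in the frame of tray_blue between 0.003 and 0.063 m and z of spool_cream in the frame of tray_blue between 0.001 and 0.007 m and x of spool_brown in the frame of tray_blue between -0.05 and 0.05 m and y of spool_brown in the frame of tray_blue between -0.063 and -0.003 m and z of spool_brown in the frame of tray_blue between 0.001 and 0.007 m) or (x of spool_cream in the frame of tray_blue between -0.05 and 0.05 m and y of spool_cream in the frame of tray_blue between -0.063 and -0.003 m and z of spool_cream in the frame of tray_blue between 0.001 and 0.007 m and x of spool_brown in the frame of tray_blue between -0.05 and 0.05 m and y of spool_brown in the frame of tray_blue between 0.003 and 0.063 m and z of spool_brown in the frame of tray_blue between 0.001 and 0.007 m)) and ((x of clamp_orange in the frame of tray_black between -0.05 and 0.05 m and y of clamp_orange in the frame of tray_black between 0.003 and 0.063 m and z of clamp_orange in the frame of tray_black between 0.001 and 0.007 m and x of clamp_blue in the frame of tray_black between -0.05 and 0.05 m and y of clamp_blue in the frame of tray_black between -0.063 and -0.003 m and z of clamp_blue in the frame of tray_black between 0.001 and 0.007 m) or (x of clamp_orange in the frame of tray_black between -0.05 and 0.05 m and y of clamp_orange in the frame of tray_black between -0.063 and -0.003 m and z of clamp_orange in the frame of tray_black between 0.001 and 0.007 m and x of clamp_blue in the frame of tray_black between -0.05 and 0.05 m and y of clamp_blue in the frame of tray_black between 0.003 and 0.063 m and z of clamp_blue in the frame of tray_black between 0.001 and 0.007 m)) and x of jar_loose in the frame of tray_green between -0.05 and 0.05 m and y of jar_loose in the frame of tray_green between -0.063 and -0.003 m and z of jar_loose in the frame of tray_green between 0.001 and 0.007 m and x of jar_placed in the frame of tray_green between -0.05 and 0.05 m and y of jar_placed in the frame of tray_green between 0.003 and 0.063 m and z of jar_placed in the frame of tray_green between 0.001 and 0.007 m and angle between each of spool_cream, spool_brown, clamp_orange, clamp_blue, jar_loose, jar_placed's own z axis and vertical below 0.1 rad and linear speed of each of spool_cream, spool_brown, clamp_orange, clamp_blue, jar_loose, jar_placed below 0.02 m/s and distance of pot from where it was at the start of the episode below 0.03 m and angle between pot's own z axis and vertical below 0.2 rad); the robot touches nothing.
It fails at once if the open pot is pushed more than 30 mm or tipped more than 0.2 rad (distance of pot from where it was at the start of the episode above 0.03 m or angle between pot's own z axis and vertical above 0.2 rad).
It also fails if it takes over 128 s, if anything falls off the work surface, if the arm or the gripper's body presses on something with over 40 N, if the wrist force passes 120 N, or if a joint passes its speed limit or range.

## Working session

There is one attempt and no reset: what is moved stays moved. The work goes in short steps, Python scripts to look and compute and a tool call to move; the robot and the scene stay as the last step left them, time stands still between calls to the robot, and variables do not carry over. Pictures are saved under pics/ and viewed, at most 14 in all, crops included, and the job is handed in when it is done.

Besides the shell and the picture viewer there is one more tool, called after ">>>" by a JSON object that holds its "op" and its "data". apply_moves: Moves the arm, as the interface text tells. Its arguments: {"type":"object","properties":{"moves":{"type":"array"},"hand":{"type":"number"}},"required":["moves"]}

```bash
mkdir -p pics; cat > h.py <<'E'
import numpy as np, cv2, pickle
from station import r, imaging, models
names="tray_blue tray_black tray_green spool_cream spool_brown clamp_orange clamp_blue jar_loose pot".split()
def ray(p,uv):
    u=cv2.undistortPoints(np.array([[uv]],float),np.array(p["intrinsics"],float),np.array(p["dist"],float))[0,0]
    return np.array(p["eye"],float),np.array(p["orientation"],float)@np.array([u[0],u[1],1.])
def onz(p,uv,z):
    e,d=ray(p,uv); return (e+d*(z-e[2])/d[2])
def tri(a,ua,b,ub):
    A=[];B=[]
    for p,u in((a,ua),(b,ub)):
        e,d=ray(p,u); d=d/np.linalg.norm(d); M=np.eye(3)-np.outer(d,d); A.append(M);B.append(M@e)
    return np.linalg.solve(sum(A),sum(B))
def proj(p,X):
    R=np.array(p["orientation"],float).T; e=np.array(p["eye"],float)
    return cv2.projectPoints(np.array(X,float).reshape(-1,1,3),cv2.Rodrigues(R)[0],-R@e,np.array(p["intrinsics"],float),np.array(p["dist"],float))[0][:,0]
E
python3 - <<'E'
from h import *
s=r.sense(); print(s["tcp_pos"],np.round(s["ee_rot"],3).tolist(),s["gripper_width"])
P={}
for c in("scene","top"):
    p=P[c]=imaging.capture(c); print(c,np.round(p["eye"],3))
    cv2.imwrite(f"pics/{c}0.png",cv2.resize(p["frame"],(800,600)))
for n in names:
    for c in P:
        for d in models.place_of(P[c],n)[:4]:
            uv=np.array(d["at"])*[512,384]; print(n,c,round(d["confidence"],2),uv.round(1),onz(P[c],uv,0)[:2].round(3))
pickle.dump(P,open("P0.pkl","wb"))
E
```

```text
[ 0.24074981 -0.57609909  0.22146631] [[-0.923, -0.385, -0.001], [-0.385, 0.923, 0.002], [0.0, 0.002, -1.0]] 0.9997830472457471
scene [ 1.086 -0.456  1.034]
top [0.434 0.035 1.245]
tray_blue scene 0.72 [265.9 203.6] [ 0.625 -0.003]
tray_blue top 0.77 [252.7 170.3] [0.626 0.003]
tray_black scene 0.88 [312.4 154.5] [0.594 0.206]
tray_black scene 0.79 [388.4 157.2] [0.747 0.361]
tray_black scene 0.67 [338.2 116. ] [0.544 0.371]
tray_black top 0.93 [128.4 202.8] [0.537 0.361]
tray_black top 0.78 [183.2 183.8] [0.589 0.203]
tray_black top 0.77 [130.5 128.5] [0.754 0.359]
tray_green scene 0.77 [197.6 240.8] [ 0.59  -0.204]
tray_green top 0.66 [326.6 182.3] [ 0.588 -0.209]
spool_cream scene 0.71 [238.2 156.3] [0.457 0.046]
spool_cream top 0.57 [236.7 227.8] [0.462 0.051]
spool_brown scene 0.61 [273.8  95.7] [0.351 0.286]
spool_brown top 0.48 [149.8 263.8] [0.363 0.299]
clamp_orange scene 0.91 [209.7 172.2] [ 0.446 -0.048]
clamp_orange top 0.79 [269.8 229.3] [ 0.456 -0.043]
clamp_blue scene 0.67 [122.6 204.8] [ 0.372 -0.287]
clamp_blue top 0.28 [150.  265.6] [0.358 0.298]
jar_loose scene 0.71 [172.5 198.2] [ 0.445 -0.175]
jar_loose top 0.63 [317.9 237.9] [ 0.429 -0.179]
pot scene 0.85 [265.5 127.1] [0.43  0.178]
pot top 0.59 [193.4 238.5] [0.433 0.174]
```

View pics/top0.png

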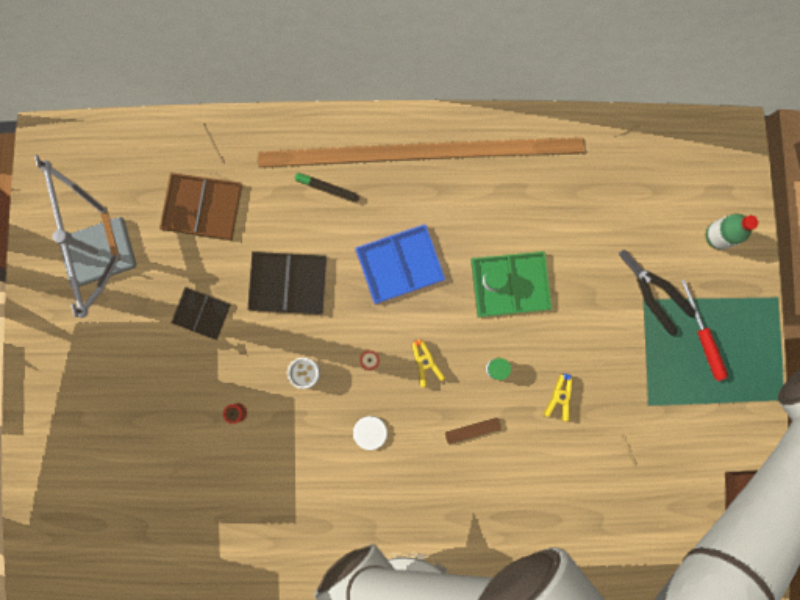

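View pics/scene0.png

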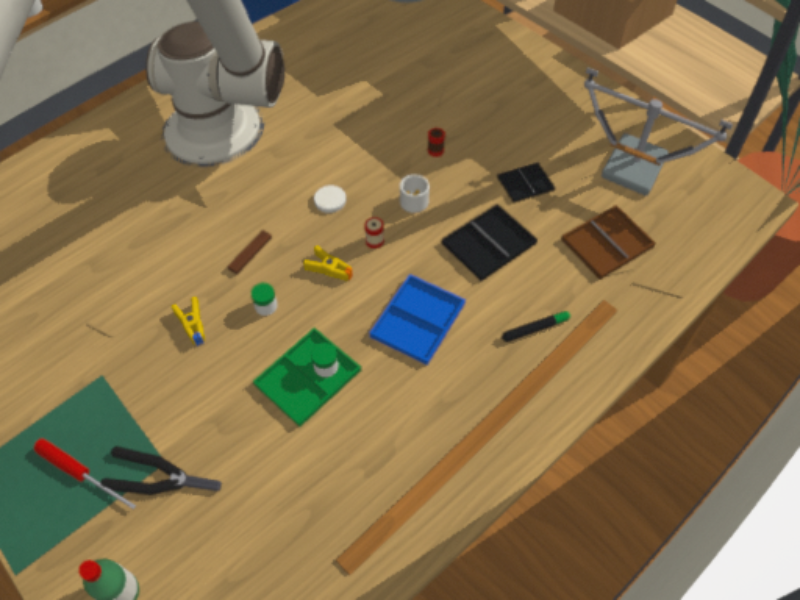

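The top picture, in 800x600 pixels, shows:
- **Target trays:** blue tray at (401,264), rotated; green tray at (511,284), with a jar in its left (+y) bay.
- **Dark trays:** three candidates at (288,283), (201,313) and (202,207). The last is brown and (201,313) is the small black one. (288,283) is therefore tray_black, because it is black, not brown, and the larger.
- **Spools:** cream at (369,360), brown at (234,413).
- **Clamps:** orange at (427,362), blue at (563,397).
- **Jar and pot:** loose jar at (499,369), pot at (303,373).
- **Look-alike:** the white disc at (370,433) is not the jar.

Next I fit the geometry and make the confirming crop.

```bash
cat > fit.py <<'E'
from h import *
from scipy.optimize import minimize
P={c:imaging.capture(c) for c in("scene","top")}
cv2.imwrite("pics/crop1.png",cv2.resize(P["top"]["frame"][100:290,80:270],(600,600),interpolation=cv2.INTER_CUBIC))
t=np.linspace(0,2*np.pi,40)
def cyl(q,rad): return np.array([[q[0]+rad*np.cos(a),q[1]+rad*np.sin(a),z] for z in(0,q[2]) for a in t])
def box(q,_):
    c,s=np.cos(q[3]),np.sin(q[3])
    return np.array([[q[0]+c*x-s*y,q[1]+s*x+c*y,z] for z in(0,q[2]) for x in(-.054,.054) for y in(-.068,.068)])
def hull(m): return cv2.convexHull(np.argwhere(m)[:,::-1].astype(np.float32))
def mask(n,c,near):
    L=models.cut_out(P[c],n)
    best=None
    for d in L:
        g=np.argwhere(d["region"]).mean(0)[::-1]; e=np.linalg.norm(g-proj(P[c],[[*near,.015]])[0])
        if e<12 and (best is None or e<best[0]): best=(e,d["region"],d["confidence"])
    return None if best is None else best[1]
def fit(n,near,f,rad,q0):
    H={c:mask(n,c,near) for c in P}
    H={c:hull(m) for c,m in H.items() if m is not None}
    def cost(q):
        J=0
        for c,h in H.items():
            h2=cv2.convexHull(proj(P[c],f(q,rad)).astype(np.float32))
            i=cv2.intersectConvexConvex(h,h2)[0]; J+=1-i/(cv2.contourArea(h)+cv2.contourArea(h2)-i)
        return J/len(H)
    sim=np.array([q0]+[np.array(q0)+np.eye(len(q0))[k]*(.008 if k<3 else .15) for k in range(len(q0))])
    o=minimize(cost,q0,method="Nelder-Mead",options=dict(initial_simplex=sim,maxiter=600))
    print(n,list(H),o.x.round(4),"yaw",np.degrees(o.x[3]).round(1) if len(o.x)>3 else "","cost",round(o.fun,3))
for n,near,yaw in(("tray_blue",(.626,.0),.3),("tray_black",(.59,.204),0),("tray_green",(.589,-.207),0)): fit(n,near,box,0,[*near,.014,yaw])
for n,near,rad in(("spool_cream",(.46,.049),.017),("spool_brown",(.357,.292),.017),("jar_loose",(.437,-.177),.02),("pot",(.431,.176),.027)): fit(n,near,cyl,rad,[*near,.045])
for n,near in(("clamp_orange",(.45,-.045)),("clamp_blue",(.372,-.287))):
    for c in P:
        f=cv2.cvtColor(P[c]["frame"],cv2.COLOR_BGR2HSV); m=((f[...,0]>20)&(f[...,0]<34)&(f[...,1]>190)&(f[...,2]>110))
        pp=np.argwhere(m)[:,::-1]; pp=pp[np.linalg.norm(pp-proj(P[c],[[*near,.015]])[0],axis=1)<28]
        W=np.array([onz(P[c],u,.014)[:2] for u in pp.astype(float)]); w=W-W.mean(0); v=np.linalg.svd(w,full_matrices=0)[2][0]
        a=w@v; b=w@[-v[1],v[0]]
        if b[a>np.percentile(a,75)].std()>b[a<np.percentile(a,25)].std(): v=-v
        print(n,c,len(W),W.mean(0).round(4),"jaw dir deg",np.degrees(np.arctan2(v[1],v[0])).round(1),"extent",np.ptp(a).round(3),np.ptp(b).round(3),[ (d["confidence"]//.01/100,onz(P[c],np.array(d["at"])*[512,384],0)[:2].round(4).tolist()) for d in models.place_of(P[c],n)[:2]])
E
python3 fit.py
```

```text
tray_blue ['scene', 'top'] [ 0.629  -0.003   0.0129  0.3172] yaw 18.2 cost 0.043
tray_black ['scene'] [ 0.5963  0.2048  0.0142 -0.0671] yaw -3.8 cost 0.029
tray_green ['scene', 'top'] [ 0.5893 -0.2075  0.0139  0.0833] yaw 4.8 cost 0.032
spool_cream ['scene', 'top'] [0.4561 0.0534 0.0497] yaw  cost 0.129
spool_brown ['scene', 'top'] [0.3638 0.2939 0.0459] yaw  cost 0.159
jar_loose ['scene', 'top'] [ 0.4336 -0.1748  0.0434] yaw  cost 0.161
pot ['scene', 'top'] [0.432  0.171  0.0472] yaw  cost 0.101
clamp_orange scene 309 [ 0.446  -0.0486] jaw dir deg 17.8 extent 0.087 0.054 [(0.62, [0.446, -0.0486]), (0.2, [0.628, 0.0031])]
clamp_orange top 20 [ 0.4417 -0.0568] jaw dir deg 15.7 extent 0.073 0.037 [(0.6, [0.45, -0.0387])]
clamp_blue scene 239 [ 0.3764 -0.2892] jaw dir deg -15.7 extent 0.087 0.045 [(0.68, [0.3687, -0.2845])]
clamp_blue top 83 [ 0.38   -0.2917] jaw dir deg -13.3 extent 0.077 0.042 [(0.86, [0.3803, -0.2925])]
```

View pics/crop1.png

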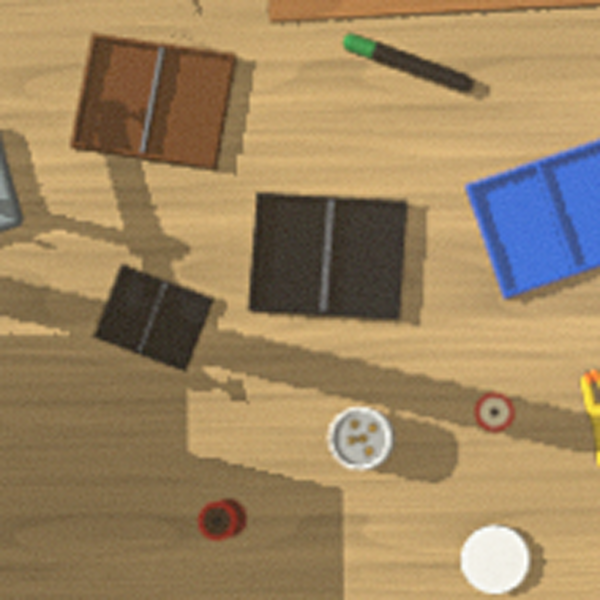

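The crop confirms it: the large black tray is at crop (328,256), the small look-alike at (153,317), and the brown one at (155,100). I start with clamp_blue and hover over it.

>>> {"op": "apply_moves", "data": {"moves": [[[-0.0235,0.0214,0.002],0],[[-0.0235,0.0214,0.002],0],[[-0.0235,0.0214,0.002],0],[[-0.0235,0.0214,0.002],0],[[-0.0235,0.0214,0.002],0]]}}

```text
time_s: 2.42
tcp_pos: [0.3085, -0.4314, 0.2125]
ee_rot: [[-0.923, -0.385, 0.0], [-0.385, 0.923, -0.0], [-0.0, -0.0, -1.0]]
wrist_force: [0.6, -0.1, -0.6]
gripper_width: 1.001
gripper_force: 0.0
```

>>> {"op": "apply_moves", "data": {"moves": [[[-0.0235,0.0214,0.002],0],[[-0.0235,0.0214,0.002],0],[[-0.0235,0.0214,0.002],0],[[-0.0235,0.0214,0.002],0],[[-0.0235,0.0214,0.002],0]]}}

```text
time_s: 2.83
tcp_pos: [0.3758, -0.2872, 0.2028]
ee_rot: [[-0.923, -0.386, 0.001], [-0.386, 0.923, -0.0], [-0.001, -0.001, -1.0]]
wrist_force: [0.7, 1.6, -0.1]
gripper_width: 0.999
gripper_force: 0.0
```

>>> {"op": "apply_moves", "data": {"moves": [[[0,0,0],6.27],[[0,0,0],6.27],[[0,0,0],6.27],[[0,0,0],6.27],[[0,0,0],6.27]]}}

```text
time_s: 3.25
tcp_pos: [0.3755, -0.2884, 0.2028]
ee_rot: [[-0.988, 0.156, 0.0], [0.156, 0.988, -0.0], [-0.0, -0.0, -1.0]]
wrist_force: [0.2, 0.6, 0.3]
gripper_width: 1.0
gripper_force: 0.0
```

>>> {"op": "apply_moves", "data": {"moves": [[[0,0,0],6.27],[[0,0,0],0]]}}

```text
time_s: 3.42
tcp_pos: [0.3753, -0.2885, 0.2027]
ee_rot: [[-0.966, 0.26, 0.0], [0.26, 0.966, -0.0], [-0.0, 0.0, -1.0]]
wrist_force: [0.4, 0.4, -0.2]
gripper_width: 1.007
gripper_force: 0.0
```

```bash
cat >> h.py <<'E'
def pose():
    s=r.sense(); R=np.array(s["ee_rot"]); return np.array(s["tcp_pos"]),R,np.degrees(np.arctan2(R[1,1],R[0,1])),s
def go(x,y,z,yang=None):
    t,R,a,s=pose(); d=R.T@(np.array([x,y,z])-t)
    print("tcp",t.round(4),"yang",a.round(1),"shift",d.round(4),"n",np.ceil(np.linalg.norm(d)/.036),end=" ")
    if yang is not None:
        k=(a-yang+90)%180-90; print("turn",round(k,2),"j6",s["joints"][5],end="")
    print()
def wrist(tag):
    p=imaging.capture("wrist"); cv2.imwrite(f"pics/{tag}.png",p["frame"]); return p
def cands(p,n,z):
    for d in models.place_of(p,n)[:2]:
        uv=np.array(d["at"])*[512,384]; print(n,round(d["confidence"],2),uv.round(0),onz(p,uv,z)[:2].round(4))
def yellow(p,near,z=.02):
    f=cv2.cvtColor(p["frame"],cv2.COLOR_BGR2HSV); m=(f[...,0]>18)&(f[...,0]<34)&(f[...,1]>170)&(f[...,2]>100)
    n,l,st,_=cv2.connectedComponentsWithStats(m.astype(np.uint8)); 
    L=[np.array([onz(p,u,z)[:2] for u in np.argwhere(l==i)[:,::-1].astype(float)]) for i in range(1,n) if st[i,4]>300]
    W=min(L,key=lambda W:np.linalg.norm(W.mean(0)-near)); w=W-W.mean(0); v=np.linalg.svd(w,full_matrices=0)[2][0]
    a=w@v;b=w@[-v[1],v[0]]
    if b[a>np.percentile(a,75)].std()>b[a<np.percentile(a,25)].std(): v=-v
    a=w@v; print("yellow c",W.mean(0).round(4),"jaw",np.degrees(np.arctan2(v[1],v[0])).round(1),"a",a.min().round(3),a.max().round(3),np.ptp(b).round(3)); 
E
python3 - <<'E'
from h import *
go(.376,-.289,.2,75); p=wrist("w1"); print(np.round(p["eye"],3),np.round(p["orientation"],2).tolist())
cands(p,"clamp_blue",0); yellow(p,(.377,-.289))
E
```

```text
tcp [ 0.3753 -0.2885  0.2027] yang 75.0 shift [-0.0008 -0.0003  0.0027] n 1.0 turn -0.04 j6 -87.21643869396357
[ 0.298 -0.268  0.366] [[0.26, 0.92, 0.28], [0.97, -0.25, -0.07], [0.0, 0.29, -0.96]]
clamp_blue 0.65 [356. 192.] [ 0.436  -0.1738]
yellow c [ 0.3767 -0.2904] jaw -15.4 a -0.037 0.044 0.044
```

View pics/w1.png

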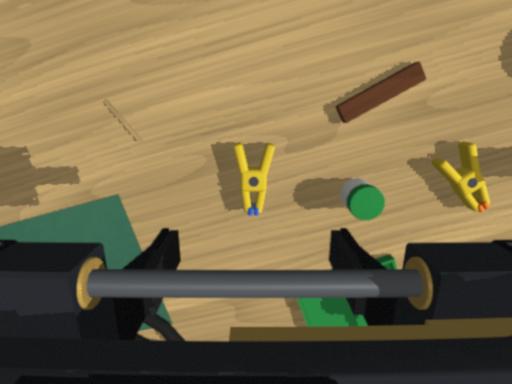

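The wrist view shows clamp_blue with its pivot dot at (254,182), jaws down to (253,211). The jar lid is at (366,202), and clamp_orange has its pivot dot at (473,183).

```bash
python3 - <<'E'
from h import *
p=imaging.capture("wrist"); P=pickle.load(open("P0.pkl","rb"))
f=p["frame"]
for n,u,near in(("blue",(254,182),(.377,-.29)),("orange",(473,183),(.446,-.0486))):
    w=f[u[1]-6:u[1]+7,u[0]-6:u[0]+7].astype(float).sum(2); k=np.clip(250-w,0,None); yy,xx=np.mgrid[-6:7,-6:7]
    c=np.array(u)+[(k*xx).sum()/k.sum(),(k*yy).sum()/k.sum()]
    print(n,c.round(1),onz(p,c,.024)[:2].round(4)); yellow(p,near)
    s=P["scene"]["frame"].astype(float); q=proj(P["scene"],[onz(p,c,.024)])[0].round().astype(int); w=s[q[1]-5:q[1]+6,q[0]-5:q[0]+6].sum(2); k=np.clip(300-w,0,None); yy,xx=np.mgrid[-5:6,-5:6]
    if k.sum()>0:
        d=q+[(k*xx).sum()/k.sum(),(k*yy).sum()/k.sum()]; print(q,d.round(1),"tri",tri(p,c,P["scene"],d).round(4))
cx=onz(p,(254,182),.024); go(cx[0],cx[1],.014,74.6)
E
```

```text
blue [253.2 181.1] [ 0.3828 -0.2921]
yellow c [ 0.3767 -0.2905] jaw -15.5 a -0.036 0.044 0.045
[121 204] [120.4 205.1] tri [ 0.3833 -0.2938  0.0206]
orange [472.1 183.4] [ 0.4505 -0.0445]
yellow c [ 0.4444 -0.0479] jaw 21.0 a -0.042 0.046 0.047
[211 167] [210.5 165.5] tri [ 0.4487 -0.0451  0.0282]
tcp [ 0.3753 -0.2886  0.2027] yang 75.2 shift [-0.0091 -0.0005  0.1887] n 6.0 turn 0.6 j6 -86.96688137201055
```

>>> {"op": "apply_moves", "data": {"moves": [[[-0.009,-0.001,0.03],0],[[0,0,0.035],0],[[0,0,0.035],0],[[0,0,0.035],0],[[0,0,0.035],0]]}}

```text
time_s: 3.98
tcp_pos: [0.384, -0.292, 0.0315]
ee_rot: [[-0.967, 0.256, 0.001], [0.256, 0.967, -0.001], [-0.002, -0.0, -1.0]]
wrist_force: [0.6, -0.2, -0.2]
gripper_width: 0.999
gripper_force: 0.0
```

>>> {"op": "apply_moves", "data": {"moves": [[[0,0,0.0195],0],[[0,0,0],0]]}}

```text
time_s: 4.15
tcp_pos: [0.3806, -0.2908, 0.0091]
ee_rot: [[-0.966, 0.257, -0.009], [0.257, 0.966, 0.003], [0.01, 0.001, -1.0]]
wrist_force: [-0.6, -0.5, 0.4]
gripper_width: 1.0
gripper_force: 0.0
```

>>> {"op": "apply_moves", "data": {"moves": [[[0,0,0],0],[[0,0,0],0],[[0,0,0],0],[[0,0,0],0],[[0,0,0],0]], "hand": 0}}

```text
time_s: 4.57
tcp_pos: [0.3846, -0.2922, 0.0144]
ee_rot: [[-0.966, 0.258, 0.003], [0.258, 0.966, -0.001], [-0.003, -0.0, -1.0]]
wrist_force: [0.8, 0.6, 0.7]
gripper_width: 0.709
gripper_force: 0.0
```

>>> {"op": "apply_moves", "data": {"moves": [[[0,0,0],0],[[0,0,0],0],[[0,0,0],0],[[0,0,0],0],[[0,0,0],0]]}}

```text
time_s: 4.98
tcp_pos: [0.3837, -0.2919, 0.0131]
ee_rot: [[-0.966, 0.258, -0.0], [0.258, 0.966, -0.0], [0.0, -0.0, -1.0]]
wrist_force: [-0.5, 0.2, 1.1]
gripper_width: 0.343
gripper_force: 29.0
```

>>> {"op": "apply_moves", "data": {"moves": [[[0,0,-0.01],0],[[0,0,-0.025],0],[[0,0,-0.035],0],[[0,0,-0.03],0],[[0,0,0],0]]}}

```text
time_s: 5.4
tcp_pos: [0.3875, -0.2936, 0.1188]
ee_rot: [[-0.967, 0.256, 0.011], [0.256, 0.967, -0.005], [-0.012, -0.002, -1.0]]
wrist_force: [0.6, 0.1, -0.7]
gripper_width: 0.341
gripper_force: 29.0
```

```bash
python3 - <<'E'
from h import *
go(.62,.10,.22,86.2)
E
```

```text
tcp [ 0.3875 -0.2936  0.1188] yang 75.2 shift [-0.1251  0.4398 -0.1008] n 14.0 turn -11.05 j6 -87.03924178534592
```

>>> {"op": "apply_moves", "data": {"moves": [[[-0.009,0.0314,-0.0072],0],[[-0.009,0.0314,-0.0072],0],[[-0.009,0.0314,-0.0072],0],[[-0.009,0.0314,-0.0072],0],[[-0.009,0.0314,-0.0072],0]]}}

```text
time_s: 5.82
tcp_pos: [0.4678, -0.1504, 0.1489]
ee_rot: [[-0.966, 0.258, -0.001], [0.258, 0.966, 0.0], [0.001, 0.0, -1.0]]
wrist_force: [0.0, -0.4, -0.6]
gripper_width: 0.347
gripper_force: 29.0
```

>>> {"op": "apply_moves", "data": {"moves": [[[-0.009,0.0314,-0.0072],0],[[-0.009,0.0314,-0.0072],0],[[-0.009,0.0314,-0.0072],0],[[-0.009,0.0314,-0.0072],0],[[-0.009,0.0314,-0.0072],0]]}}

```text
time_s: 6.23
tcp_pos: [0.5518, -0.0102, 0.1847]
ee_rot: [[-0.966, 0.258, -0.001], [0.258, 0.966, 0.0], [0.001, -0.0, -1.0]]
wrist_force: [0.8, -0.6, -0.9]
gripper_width: 0.341
gripper_force: 29.0
```

>>> {"op": "apply_moves", "data": {"moves": [[[-0.009,0.0314,-0.0072],0],[[-0.009,0.0314,-0.0072],0],[[-0.009,0.0314,-0.0072],0],[[-0.009,0.0314,-0.0072],0],[[0,0,0],-5.5]]}}

```text
time_s: 6.65
tcp_pos: [0.622, 0.105, 0.2137]
ee_rot: [[-0.987, 0.159, 0.003], [0.159, 0.987, 0.001], [-0.003, 0.002, -1.0]]
wrist_force: [0.4, -0.7, -0.8]
gripper_width: 0.341
gripper_force: 29.0
```

>>> {"op": "apply_moves", "data": {"moves": [[[0,0,0],-5.5],[[0,0,0],0],[[0,0,0],0]]}}

```text
time_s: 6.9
tcp_pos: [0.6184, 0.1004, 0.2129]
ee_rot: [[-0.997, 0.071, -0.002], [0.071, 0.997, -0.0], [0.002, -0.001, -1.0]]
wrist_force: [-0.6, 0.3, -0.2]
gripper_width: 0.344
gripper_force: 29.0
```

```bash
cat > trays.py <<'E'
from h import *
from scipy.optimize import minimize
def box(q):
    c,s=np.cos(q[2]),np.sin(q[2]); return np.array([[q[0]+c*x-s*y,q[1]+s*x+c*y,z] for z in(0,.014) for x in(-.054,.054) for y in(-.068,.068)])
def fit(p,n,q0):
    for d in models.cut_out(p,n):
        M=d["region"].astype(np.uint8); g=np.argwhere(M).mean(0)[::-1]
        if np.linalg.norm(g-proj(p,[[q0[0],q0[1],.01]])[0])>60: continue
        h=cv2.convexHull(np.argwhere(M)[:,::-1].astype(np.float32))
        def J(q):
            h2=cv2.convexHull(proj(p,box(q)).astype(np.float32)); i=cv2.intersectConvexConvex(h,h2)[0]; return 1-i/(cv2.contourArea(h)+cv2.contourArea(h2)-i)
        o=minimize(J,q0,method="Nelder-Mead",options=dict(initial_simplex=np.array([q0,*(np.array(q0)+np.diag([.01,.01,.1]))])))
        q=o.x; y=np.array([-np.sin(q[2]),np.cos(q[2])])*.033
        print(n,round(d["confidence"],2),"ext",np.round(d["extent"],2),q[:2].round(4),"yaw",np.degrees(q[2]).round(1),"cost",round(o.fun,3),"bays+",(q[:2]+y).round(4),"-",(q[:2]-y).round(4))
E
python3 - <<'E'
from trays import *
p=wrist("w2"); go(.596,.205,.22)
fit(p,"tray_black",[.594,.204,-.067]); fit(p,"tray_blue",[.629,-.003,.317])
E
```

```text
tcp [0.6185 0.1001 0.2131] yang 85.9 shift [ 0.0299  0.103  -0.0069] n 3.0 
tray_black 0.72 ext [0.55 0.26 0.23 0.24] [0.5978 0.2033] yaw -4.0 cost 0.028 bays+ [0.6001 0.2362] - [0.5956 0.1703]
tray_blue 0.96 ext [0.2  0.31 0.25 0.32] [ 0.6295 -0.0055] yaw 18.2 cost 0.062 bays+ [0.6192 0.0258] - [ 0.6398 -0.0369]
```

View pics/w2.png

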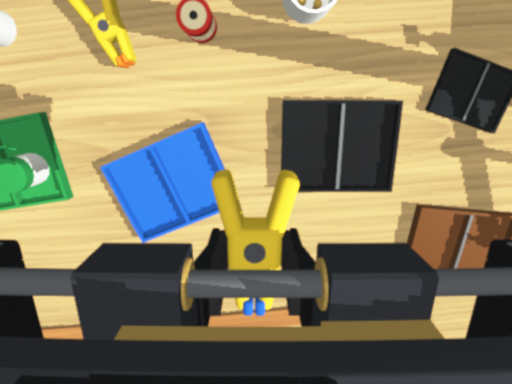

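The wrist view shows the large black tray at (341,145), with the small look-alike at (470,90) and the brown one at (465,240). The fit agrees with the earlier one. I place clamp_blue in the +y bay.

>>> {"op": "apply_moves", "data": {"moves": [[[0.0056,0.0268,0],0],[[0.0056,0.0268,0],0],[[0.0056,0.0268,0],0],[[0.0056,0.0268,0],0],[[0.0056,0.0268,0],0]]}}

```text
time_s: 7.47
tcp_pos: [0.5998, 0.2366, 0.214]
ee_rot: [[-0.997, 0.071, 0.0], [0.071, 0.997, 0.0], [-0.0, 0.0, -1.0]]
wrist_force: [0.4, 0.8, -0.2]
gripper_width: 0.342
gripper_force: 29.0
```

>>> {"op": "apply_moves", "data": {"moves": [[[0,0,0.03],0],[[0,0,0.035],0],[[0,0,0.035],0],[[0,0,0.035],0],[[0,0,0.02],0]]}}

```text
time_s: 7.88
tcp_pos: [0.5979, 0.2345, 0.0548]
ee_rot: [[-0.997, 0.071, -0.005], [0.071, 0.997, -0.003], [0.005, -0.003, -1.0]]
wrist_force: [0.1, -0.3, -0.7]
gripper_width: 0.341
gripper_force: 29.0
```

>>> {"op": "apply_moves", "data": {"moves": [[[0,0,0.01],0],[[0,0,0],0],[[0,0,0],0],[[0,0,0],0]]}}

```text
time_s: 8.22
tcp_pos: [0.6016, 0.2366, 0.051]
ee_rot: [[-0.998, 0.069, 0.004], [0.069, 0.998, 0.002], [-0.003, 0.002, -1.0]]
wrist_force: [0.0, 0.9, -0.1]
gripper_width: 0.345
gripper_force: 29.0
```

Down 33 mm slowly, then open slightly.

>>> {"op": "apply_moves", "data": {"moves": [[[0,0,0.01],0],[[0,0,0.01],0],[[0,0,0.006],0],[[0,0,0.004],0],[[0,0,0.002],0]]}}

```text
time_s: 8.63
tcp_pos: [0.5996, 0.2356, 0.017]
ee_rot: [[-0.998, 0.068, -0.002], [0.068, 0.998, -0.002], [0.002, -0.002, -1.0]]
wrist_force: [-5.8, -0.5, 13.7]
gripper_width: 0.345
gripper_force: 29.4
```

>>> {"op": "apply_moves", "data": {"moves": [[[0,0,0],0],[[0,0,0.001],0],[[0,0,0],0],[[0,0,0],0]]}}

```text
time_s: 8.97
tcp_pos: [0.6, 0.2358, 0.0171]
ee_rot: [[-0.998, 0.068, -0.0], [0.068, 0.998, -0.001], [0.0, -0.001, -1.0]]
wrist_force: [-2.5, -0.9, 7.7]
gripper_width: 0.344
gripper_force: 29.4
```

>>> {"op": "apply_moves", "data": {"moves": [[[0,0,0],0],[[0,0,0],0],[[0,0,0],0],[[0,0,0],0],[[0,0,0],0]], "hand": 0.046}}

```text
time_s: 9.38
tcp_pos: [0.6001, 0.2359, 0.0155]
ee_rot: [[-0.998, 0.069, -0.0], [0.069, 0.998, -0.0], [0.0, -0.0, -1.0]]
wrist_force: [0.7, 0.7, -0.1]
gripper_width: 0.52
gripper_force: 0.0
```

>>> {"op": "apply_moves", "data": {"moves": [[[0,0,-0.01],0],[[0,0,-0.02],0],[[0,0,-0.03],0],[[0,0,-0.035],0],[[0,0,-0.035],0]]}}

```text
time_s: 9.8
tcp_pos: [0.5998, 0.2357, 0.1475]
ee_rot: [[-0.998, 0.069, -0.001], [0.069, 0.998, -0.001], [0.001, -0.001, -1.0]]
wrist_force: [-0.5, 0.2, -0.4]
gripper_width: 0.528
gripper_force: 0.0
```

```bash
python3 - <<'E'
from h import *
go(.47,-.045,.2)
p=wrist("w3"); yellow(p,(.6,.236))
E
```

```text
tcp [0.5998 0.2357 0.1475] yang 86.1 shift [ 0.1103 -0.289  -0.0522] n 9.0 
yellow c [0.5926 0.2357] jaw -6.2 a -0.037 0.048 0.047
```

>>> {"op": "apply_moves", "data": {"moves": [[[0.013,-0.029,-0.005],0],[[0.013,-0.029,-0.005],0],[[0.013,-0.029,-0.005],0],[[0.013,-0.029,-0.005],0],[[0.013,-0.029,-0.005],0]], "hand": 0.087}}

```text
time_s: 10.27
tcp_pos: [0.5245, 0.0946, 0.1716]
ee_rot: [[-0.998, 0.068, 0.001], [0.068, 0.998, 0.0], [-0.001, 0.0, -1.0]]
wrist_force: [0.6, -0.5, -0.4]
gripper_width: 0.822
gripper_force: 0.0
```

>>> {"op": "apply_moves", "data": {"moves": [[[0.013,-0.029,-0.005],0],[[0.013,-0.029,-0.005],0],[[0.013,-0.029,-0.005],0],[[0.013,-0.029,-0.005],0],[[0.013,-0.029,-0.005],0]]}}

```text
time_s: 10.68
tcp_pos: [0.4496, -0.0456, 0.1968]
ee_rot: [[-0.998, 0.068, 0.001], [0.068, 0.998, 0.0], [-0.001, 0.0, -1.0]]
wrist_force: [0.6, -0.8, 1.1]
gripper_width: 0.994
gripper_force: 0.0
```

>>> {"op": "apply_moves", "data": {"moves": [[[0,0,0],-6.25],[[0,0,0],-6.25],[[0,0,0],-6.25],[[0,0,0],-6.25],[[0,0,0],0]]}}

```text
time_s: 11.1
tcp_pos: [0.4505, -0.0445, 0.1965]
ee_rot: [[-0.933, -0.361, 0.001], [-0.361, 0.933, 0.0], [-0.001, -0.0, -1.0]]
wrist_force: [0.5, -0.5, -1.1]
gripper_width: 1.0
gripper_force: 0.0
```

```bash
python3 - <<'E'
from h import *
p=wrist("w4"); go(.4505,-.0445,.013,111); yellow(p,(.4444,-.0479))
c=proj(p,[[.4505,-.0445,.024]])[0].round().astype(int); w=p["frame"][c[1]-10:c[1]+11,c[0]-10:c[0]+11].astype(float).sum(2); k=np.clip(250-w,0,None); yy,xx=np.mgrid[-10:11,-10:11]
u=c+[(k*xx).sum()/k.sum(),(k*yy).sum()/k.sum()]; print(c,u.round(1),onz(p,u,.024).round(4))
E
```

```text
tcp [ 0.4505 -0.0445  0.1964] yang 110.9 shift [ 0.0002 -0.      0.1834] n 6.0 turn -0.08 j6 -84.11326058169008
yellow c [ 0.445  -0.0479] jaw 20.5 a -0.038 0.045 0.044
[254 175] [253.5 174.7] [ 0.45   -0.0458  0.024 ]
```

View pics/w4.png

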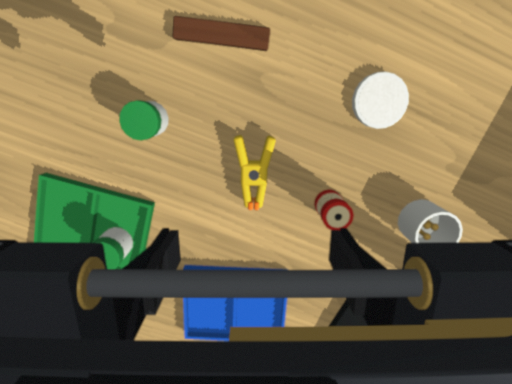

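The wrist view shows clamp_orange centred between the fingers, pivot at (254,175), with the cream spool clear at (335,210). I descend and grip.

>>> {"op": "apply_moves", "data": {"moves": [[[0,-0.001,0.03],0],[[0,0,0.035],0],[[0,0,0.035],0],[[0,0,0.035],0],[[0,0,0.025],0]]}}

```text
time_s: 11.57
tcp_pos: [0.4497, -0.0455, 0.0338]
ee_rot: [[-0.934, -0.356, -0.002], [-0.356, 0.934, -0.0], [0.002, 0.0, -1.0]]
wrist_force: [-0.8, -0.2, -0.8]
gripper_width: 1.004
gripper_force: 0.0
```

>>> {"op": "apply_moves", "data": {"moves": [[[0,0,0.012],0],[[0,0,0.008],0],[[0,0,0.003],0]]}}

```text
time_s: 11.82
tcp_pos: [0.4506, -0.0454, 0.0119]
ee_rot: [[-0.934, -0.358, -0.002], [-0.358, 0.934, -0.001], [0.002, 0.0, -1.0]]
wrist_force: [-0.9, 0.7, -0.3]
gripper_width: 0.999
gripper_force: 0.0
```

>>> {"op": "apply_moves", "data": {"moves": [[[0,0,0],0],[[0,0,0],0],[[0,0,0],0],[[0,0,0],0],[[0,0,0],0]], "hand": 0}}

```text
time_s: 12.23
tcp_pos: [0.4514, -0.0452, 0.0136]
ee_rot: [[-0.933, -0.359, 0.002], [-0.359, 0.933, 0.0], [-0.002, -0.0, -1.0]]
wrist_force: [0.3, -0.3, -1.1]
gripper_width: 0.704
gripper_force: 0.0
```

>>> {"op": "apply_moves", "data": {"moves": [[[0,0,0],0],[[0,0,0],0],[[0,0,0],0],[[0,0,0],0],[[0,0,0],0]]}}

```text
time_s: 12.65
tcp_pos: [0.4508, -0.0453, 0.0129]
ee_rot: [[-0.933, -0.359, -0.0], [-0.359, 0.933, -0.0], [0.0, -0.0, -1.0]]
wrist_force: [-0.2, 0.1, 0.3]
gripper_width: 0.343
gripper_force: 29.0
```

>>> {"op": "apply_moves", "data": {"moves": [[[0,0,-0.01],0],[[0,0,-0.025],0],[[0,0,-0.035],0],[[0,0,-0.025],0],[[0,0,0],0]]}}

```text
time_s: 13.07
tcp_pos: [0.4544, -0.0448, 0.1127]
ee_rot: [[-0.933, -0.361, 0.011], [-0.361, 0.933, 0.001], [-0.011, -0.002, -1.0]]
wrist_force: [0.7, -0.4, -0.3]
gripper_width: 0.345
gripper_force: 29.0
```

```bash
python3 - <<'E'
from h import *
go(.5956,.1703,.11,86)
E
```

```text
tcp [ 0.4544 -0.0448  0.1127] yang 111.1 shift [-0.2092  0.1497  0.0045] n 8.0 turn 25.13 j6 -83.85170303400892
```

>>> {"op": "apply_moves", "data": {"moves": [[[-0.0265,0.0187,0],0],[[-0.0265,0.0187,0],0],[[-0.0265,0.0187,0],0],[[-0.0265,0.0187,0],0],[[-0.0265,0.0187,0],0]]}}

```text
time_s: 13.48
tcp_pos: [0.541, 0.0907, 0.107]
ee_rot: [[-0.933, -0.359, -0.001], [-0.359, 0.933, -0.0], [0.001, 0.0, -1.0]]
wrist_force: [0.2, -0.9, -0.3]
gripper_width: 0.344
gripper_force: 29.0
```

>>> {"op": "apply_moves", "data": {"moves": [[[-0.0265,0.0187,0],0],[[-0.0265,0.0187,0],0],[[-0.0265,0.0187,0],0],[[0,0,0],6.25],[[0,0,0],6.25]]}}

```text
time_s: 13.9
tcp_pos: [0.5951, 0.1721, 0.1059]
ee_rot: [[-0.989, -0.145, -0.002], [-0.145, 0.989, -0.001], [0.002, -0.0, -1.0]]
wrist_force: [-0.9, -0.6, -1.8]
gripper_width: 0.344
gripper_force: 29.0
```

>>> {"op": "apply_moves", "data": {"moves": [[[0,0,0],6.25],[[0,0,0],6.25],[[0,0,0],0],[[0,0,0],0]]}}

```text
time_s: 14.23
tcp_pos: [0.5945, 0.1703, 0.1069]
ee_rot: [[-0.998, 0.066, -0.001], [0.066, 0.998, -0.001], [0.001, -0.001, -1.0]]
wrist_force: [0.9, -0.2, 0.0]
gripper_width: 0.344
gripper_force: 29.0
```

```bash
python3 - <<'E'
from h import *
go(.5956,.1698,.018,86)
E
```

```text
tcp [0.5945 0.1703 0.1069] yang 86.2 shift [-0.0013 -0.0003  0.0889] n 3.0 turn 0.21 j6 -124.73225140685155
```

>>> {"op": "apply_moves", "data": {"moves": [[[-0.001,0,0.025],0],[[0,0,0.025],0],[[0,0,0.015],0],[[0,0,0.008],0],[[0,0,0.006],0]]}}

```text
time_s: 14.65
tcp_pos: [0.5955, 0.17, 0.0276]
ee_rot: [[-0.998, 0.067, -0.002], [0.067, 0.998, -0.001], [0.002, -0.001, -1.0]]
wrist_force: [-0.2, -0.0, 0.0]
gripper_width: 0.345
gripper_force: 29.0
```

>>> {"op": "apply_moves", "data": {"moves": [[[0,0,0.005],0],[[0,0,0.003],0],[[0,0,0.002],0],[[0,0,0.001],0],[[0,0,0],0]]}}

```text
time_s: 15.07
tcp_pos: [0.5962, 0.1705, 0.0183]
ee_rot: [[-0.998, 0.069, 0.001], [0.069, 0.998, 0.0], [-0.001, 0.0, -1.0]]
wrist_force: [0.4, -0.6, -0.1]
gripper_width: 0.343
gripper_force: 29.0
```

>>> {"op": "apply_moves", "data": {"moves": [[[0,0,0],0],[[0,0,0],0],[[0,0,0],0],[[0,0,0],0],[[0,0,0],0]], "hand": 0.046}}

```text
time_s: 15.48
tcp_pos: [0.5961, 0.1705, 0.0181]
ee_rot: [[-0.998, 0.069, 0.0], [0.069, 0.998, 0.0], [-0.0, 0.0, -1.0]]
wrist_force: [0.3, -0.1, -0.1]
gripper_width: 0.522
gripper_force: 0.0
```

>>> {"op": "apply_moves", "data": {"moves": [[[0,0,-0.01],0],[[0,0,-0.02],0],[[0,0,-0.03],0],[[0,0,-0.035],0],[[0,0,-0.035],0]]}}

```text
time_s: 15.9
tcp_pos: [0.5956, 0.1701, 0.1497]
ee_rot: [[-0.998, 0.069, -0.001], [0.069, 0.998, -0.001], [0.001, -0.001, -1.0]]
wrist_force: [0.7, 1.6, 0.2]
gripper_width: 0.53
gripper_force: 0.0
```

```bash
python3 - <<'E'
from h import *
go(.3638,.2939,.2,None)
p=wrist("w5"); yellow(p,(.59,.17)); yellow(p,(.594,.236))
E
```

```text
tcp [0.5956 0.1701 0.1497] yang 86.1 shift [ 0.2397  0.1076 -0.0502] n 8.0 
yellow c [0.5906 0.1707] jaw -4.6 a -0.039 0.047 0.047
yellow c [0.5929 0.2371] jaw -5.6 a -0.037 0.047 0.049
```

View pics/w5.png

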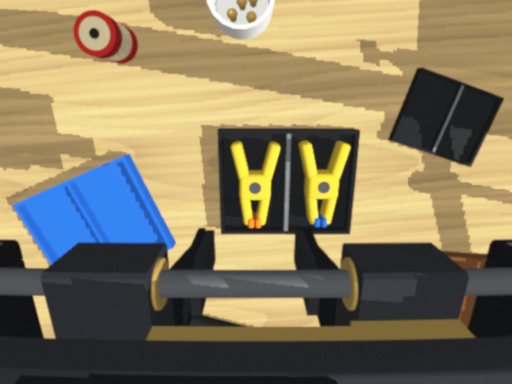

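Both clamps lie in their bays: orange at (255,187), blue at (323,187). Next is spool_brown.

>>> {"op": "apply_moves", "data": {"moves": [[[0.03,0.0134,-0.006],0],[[0.03,0.0134,-0.006],0],[[0.03,0.0134,-0.006],0],[[0.03,0.0134,-0.006],0],[[0.03,0.0134,-0.006],0]], "hand": 0.087}}

```text
time_s: 16.37
tcp_pos: [0.4496, 0.2479, 0.1788]
ee_rot: [[-0.998, 0.069, 0.001], [0.069, 0.998, 0.001], [-0.001, 0.001, -1.0]]
wrist_force: [0.7, 0.4, 0.3]
gripper_width: 0.823
gripper_force: 0.0
```

>>> {"op": "apply_moves", "data": {"moves": [[[0.03,0.0134,-0.006],0],[[0.03,0.0134,-0.006],0],[[0.03,0.0134,-0.006],0],[[0,0,0],0],[[0,0,0],0]]}}

```text
time_s: 16.78
tcp_pos: [0.3629, 0.2948, 0.1972]
ee_rot: [[-0.998, 0.065, 0.002], [0.065, 0.998, 0.002], [-0.001, 0.002, -1.0]]
wrist_force: [0.4, -0.6, -1.0]
gripper_width: 0.998
gripper_force: 0.0
```

```bash
cat >> h.py <<'E'
def cylfit(p,n,near,rad,h):
    from scipy.optimize import minimize
    t=np.linspace(0,2*np.pi,40)
    f=lambda q:np.array([[q[0]+rad*np.cos(a),q[1]+rad*np.sin(a),z] for z in(0,q[2]) for a in t])
    for d in models.cut_out(p,n):
        M=d["region"]; g=np.argwhere(M).mean(0)[::-1]
        if np.linalg.norm(g-proj(p,[[*near,h/2]])[0])>40: continue
        H=cv2.convexHull(np.argwhere(M)[:,::-1].astype(np.float32))
        def J(q):
            h2=cv2.convexHull(proj(p,f(q)).astype(np.float32)); i=cv2.intersectConvexConvex(H,h2)[0]; return 1-i/(cv2.contourArea(H)+cv2.contourArea(h2)-i)
        q0=[*near,h]; o=minimize(J,q0,method="Nelder-Mead",options=dict(initial_simplex=np.array([q0,*(np.array(q0)+np.diag([.01,.01,.008]))])))
        print(n,round(d["confidence"],2),g.round(0),"xyh",o.x.round(4),"cost",round(o.fun,3))
E
python3 - <<'E'
from h import *
p=wrist("w6"); go(.3638,.2939,.022); cylfit(p,"spool_brown",(.3638,.2939),.017,.048); cands(p,"spool_brown",0)
E
```

```text
tcp [0.3636 0.2942 0.1966] yang 86.2 shift [-1.000e-04 -5.000e-04  1.746e-01] n 5.0 
spool_brown 0.9 [253. 178.] xyh [0.3647 0.2937 0.0447] cost 0.037
spool_brown 0.62 [252. 171.] [0.3632 0.292 ]
```

View pics/w6.png

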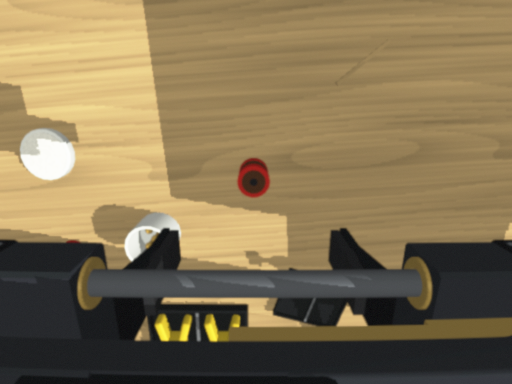

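The brown spool is centred at (253,178). I descend, grip and lift.

>>> {"op": "apply_moves", "data": {"moves": [[[0,0,0.03],0],[[0,0,0.035],0],[[0,0,0.035],0],[[0,0,0.035],0],[[0,0,0.025],0]]}}

```text
time_s: 17.35
tcp_pos: [0.364, 0.2917, 0.033]
ee_rot: [[-0.997, 0.072, -0.002], [0.072, 0.997, -0.003], [0.002, -0.003, -1.0]]
wrist_force: [-0.2, -0.9, 0.1]
gripper_width: 1.0
gripper_force: 0.0
```

>>> {"op": "apply_moves", "data": {"moves": [[[0,0,0.01],0],[[0,0,0.004],0],[[0,0,0],0]]}}

```text
time_s: 17.6
tcp_pos: [0.3643, 0.2927, 0.0206]
ee_rot: [[-0.998, 0.071, -0.001], [0.071, 0.998, -0.003], [0.001, -0.003, -1.0]]
wrist_force: [-1.1, 0.4, -0.2]
gripper_width: 1.003
gripper_force: 0.0
```

>>> {"op": "apply_moves", "data": {"moves": [[[0,0,0],0],[[0,0,0],0],[[0,0,0],0],[[0,0,0],0],[[0,0,0],0]], "hand": 0}}

```text
time_s: 18.02
tcp_pos: [0.3641, 0.2942, 0.0226]
ee_rot: [[-0.998, 0.069, 0.001], [0.069, 0.998, 0.001], [-0.001, 0.001, -1.0]]
wrist_force: [0.2, 0.2, -0.5]
gripper_width: 0.705
gripper_force: 0.0
```

>>> {"op": "apply_moves", "data": {"moves": [[[0,0,0],0],[[0,0,0],0],[[0,0,0],0],[[0,0,0],0],[[0,0,0],0]]}}

```text
time_s: 18.43
tcp_pos: [0.3638, 0.2939, 0.0219]
ee_rot: [[-0.998, 0.069, -0.0], [0.069, 0.998, -0.0], [0.0, -0.0, -1.0]]
wrist_force: [-0.1, -0.4, 0.2]
gripper_width: 0.384
gripper_force: 30.0
```

>>> {"op": "apply_moves", "data": {"moves": [[[0,0,-0.01],0],[[0,0,-0.03],0],[[0,0,-0.04],0],[[0,0,-0.04],0],[[0,0,-0.02],0]]}}

```text
time_s: 18.85
tcp_pos: [0.3652, 0.2953, 0.1665]
ee_rot: [[-0.998, 0.068, 0.005], [0.068, 0.998, 0.005], [-0.004, 0.006, -1.0]]
wrist_force: [-0.4, 0.3, -0.5]
gripper_width: 0.378
gripper_force: 30.0
```

>>> {"op": "apply_moves", "data": {"moves": [[[0,0,0],0],[[0,0,0],0]]}}

```text
time_s: 19.02
tcp_pos: [0.3639, 0.2942, 0.1627]
ee_rot: [[-0.998, 0.069, 0.001], [0.069, 0.998, 0.003], [-0.001, 0.003, -1.0]]
wrist_force: [-0.3, -0.7, -1.0]
gripper_width: 0.385
gripper_force: 30.0
```

```bash
python3 - <<'E'
from h import *
go(.6192,.0258,.16)
E
```

```text
tcp [0.3639 0.2942 0.1627] yang 86.0 shift [-0.2732 -0.2501  0.0023] n 11.0
```

>>> {"op": "apply_moves", "data": {"moves": [[[-0.0248,-0.0227,0],0],[[-0.0248,-0.0227,0],0],[[-0.0248,-0.0227,0],0],[[-0.0248,-0.0227,0],0],[[-0.0248,-0.0227,0],0]]}}

```text
time_s: 19.43
tcp_pos: [0.4794, 0.1702, 0.1596]
ee_rot: [[-0.998, 0.069, -0.004], [0.069, 0.998, -0.002], [0.004, -0.003, -1.0]]
wrist_force: [0.3, 1.2, -0.6]
gripper_width: 0.377
gripper_force: 30.0
```

>>> {"op": "apply_moves", "data": {"moves": [[[-0.0248,-0.0227,0],0],[[-0.0248,-0.0227,0],0],[[-0.0248,-0.0227,0],0],[[-0.0248,-0.0227,0],0],[[-0.0248,-0.0227,0],0]]}}

```text
time_s: 19.85
tcp_pos: [0.5953, 0.0486, 0.159]
ee_rot: [[-0.998, 0.069, -0.005], [0.069, 0.998, -0.001], [0.005, -0.001, -1.0]]
wrist_force: [0.7, -0.1, 0.2]
gripper_width: 0.384
gripper_force: 30.0
```

>>> {"op": "apply_moves", "data": {"moves": [[[-0.0248,-0.0227,0],0],[[0,0,0],0],[[0,0,0.02],0],[[0,0,0.02],0],[[0,0,0],0]]}}

```text
time_s: 20.27
tcp_pos: [0.6145, 0.0252, 0.1151]
ee_rot: [[-0.997, 0.071, -0.013], [0.071, 0.997, -0.002], [0.013, -0.003, -1.0]]
wrist_force: [-1.3, 0.1, -1.5]
gripper_width: 0.383
gripper_force: 30.0
```

```bash
python3 - <<'E'
from trays import *
go(.6192,.0258,.027); p=wrist("w7"); fit(p,"tray_blue",[.629,-.003,.317])
E
```

```text
tcp [0.6145 0.0252 0.1151] yang 85.9 shift [-0.0058  0.0012  0.088 ] n 3.0 
tray_blue 0.79 ext [0.26 0.33 0.36 0.35] [ 0.6289 -0.0031] yaw 18.7 cost 0.109 bays+ [0.6184 0.0281] - [ 0.6395 -0.0344]
```

>>> {"op": "apply_moves", "data": {"moves": [[[-0.001,0.002,0.025],0],[[0,0,0.025],0],[[0,0,0.02],0],[[0,0,0.012],0],[[0,0,0.006],0]]}}

```text
time_s: 20.78
tcp_pos: [0.6194, 0.028, 0.0327]
ee_rot: [[-0.998, 0.068, -0.002], [0.068, 0.998, -0.001], [0.002, -0.001, -1.0]]
wrist_force: [-0.7, 0.3, -0.8]
gripper_width: 0.383
gripper_force: 30.0
```

>>> {"op": "apply_moves", "data": {"moves": [[[0,0,0.003],0],[[0,0,0.002],0],[[0,0,0.001],0],[[0,0,0],0],[[0,0,0],0]]}}

```text
time_s: 21.2
tcp_pos: [0.6206, 0.028, 0.0288]
ee_rot: [[-0.998, 0.069, 0.002], [0.069, 0.998, 0.0], [-0.002, 0.001, -1.0]]
wrist_force: [0.8, 0.6, 0.2]
gripper_width: 0.384
gripper_force: 30.0
```

>>> {"op": "apply_moves", "data": {"moves": [[[0,0,0.001],0],[[0,0,0.001],0],[[0,0,0],0],[[0,0,0],0]]}}

```text
time_s: 21.53
tcp_pos: [0.6201, 0.0279, 0.026]
ee_rot: [[-0.998, 0.069, 0.0], [0.069, 0.998, 0.0], [-0.0, 0.0, -1.0]]
wrist_force: [0.5, 0.0, -0.8]
gripper_width: 0.382
gripper_force: 30.0
```

>>> {"op": "apply_moves", "data": {"moves": [[[0,0,0],0],[[0,0,0],0],[[0,0,0],0],[[0,0,0],0],[[0,0,0],0]], "hand": 0.05}}

```text
time_s: 21.95
tcp_pos: [0.62, 0.0279, 0.0259]
ee_rot: [[-0.998, 0.069, 0.0], [0.069, 0.998, -0.0], [-0.0, -0.0, -1.0]]
wrist_force: [0.4, 0.0, 0.1]
gripper_width: 0.564
gripper_force: 0.0
```

>>> {"op": "apply_moves", "data": {"moves": [[[0,0,-0.01],0],[[0,0,-0.03],0],[[0,0,-0.04],0],[[0,0,-0.04],0],[[0,0,-0.04],0]]}}

```text
time_s: 22.37
tcp_pos: [0.6196, 0.0277, 0.1885]
ee_rot: [[-0.998, 0.069, 0.0], [0.069, 0.998, -0.0], [-0.0, -0.0, -1.0]]
wrist_force: [1.2, 0.2, -0.2]
gripper_width: 0.571
gripper_force: 0.0
```

```bash
python3 - <<'E'
from h import *
go(.4561,.0534,.2)
E
```

```text
tcp [0.6196 0.0277 0.1885] yang 86.1 shift [ 0.1649  0.0144 -0.0116] n 5.0
```

>>> {"op": "apply_moves", "data": {"moves": [[[0.033,0.0029,-0.001],0],[[0.033,0.0029,-0.001],0],[[0.033,0.0029,-0.001],0],[[0.033,0.0029,-0.001],0],[[0.033,0.0029,-0.001],0]], "hand": 0.087}}

```text
time_s: 22.78
tcp_pos: [0.4549, 0.0536, 0.1916]
ee_rot: [[-0.998, 0.069, 0.001], [0.069, 0.998, 0.0], [-0.001, 0.0, -1.0]]
wrist_force: [-0.2, 0.6, 1.0]
gripper_width: 0.867
gripper_force: 0.0
```

>>> {"op": "apply_moves", "data": {"moves": [[[0,0,0],0],[[0,0,0],0],[[0,0,0],0]]}}

```text
time_s: 23.03
tcp_pos: [0.4571, 0.054, 0.192]
ee_rot: [[-0.998, 0.068, 0.003], [0.068, 0.998, 0.001], [-0.002, 0.001, -1.0]]
wrist_force: [-0.2, -0.6, 0.7]
gripper_width: 0.988
gripper_force: 0.0
```

```bash
python3 - <<'E'
from trays import *
p=wrist("w8"); cylfit(p,"spool_cream",(.456,.0534),.017,.048); cylfit(p,"spool_brown",(.62,.028),.017,.052); cylfit(p,"jar_loose",(.434,-.175),.02,.044);go(.456,.0534,.022); fit(p,"tray_green",[.589,-.2075,.083])
E
```

```text
spool_cream 0.7 [254. 176.] xyh [0.4555 0.0537 0.0449] cost 0.025
spool_brown 0.55 [242. 312.] xyh [0.6438 0.0242 0.0217] cost 0.158
jar_loose 0.91 [ 46. 172.] xyh [ 0.4361 -0.1786  0.0409] cost 0.023
tcp [0.4572 0.0537 0.1907] yang 86.0 shift [ 0.0011 -0.0003  0.1687] n 5.0 
tray_green 0.58 ext [0.17 0.62 0.04 0.09] [ 0.6118 -0.1726] yaw 38.4 cost 0.977 bays+ [ 0.5913 -0.1467] - [ 0.6323 -0.1984]
```

View pics/w8.png

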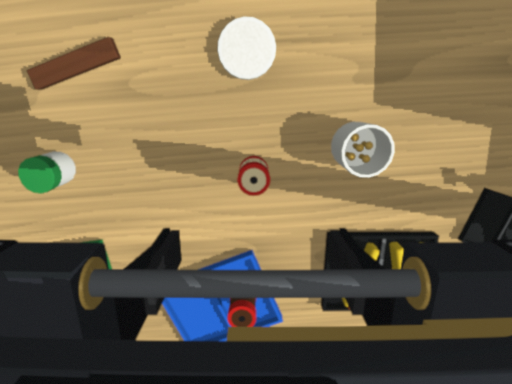

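The cream spool is centred at (254,178). The pot at (363,150) is clear of the fingers, and the brown spool stands in the blue tray at (242,313).

>>> {"op": "apply_moves", "data": {"moves": [[[0.001,0,0.03],0],[[0,0,0.035],0],[[0,0,0.035],0],[[0,0,0.035],0],[[0,0,0.02],0]]}}

```text
time_s: 23.7
tcp_pos: [0.4538, 0.0528, 0.0324]
ee_rot: [[-0.998, 0.07, -0.005], [0.07, 0.998, -0.002], [0.005, -0.002, -1.0]]
wrist_force: [-0.4, 0.5, -0.3]
gripper_width: 0.997
gripper_force: 0.0
```

>>> {"op": "apply_moves", "data": {"moves": [[[0,0,0.01],0],[[0,0,0.004],0],[[0,0,0],0]]}}

```text
time_s: 23.95
tcp_pos: [0.4552, 0.0534, 0.0207]
ee_rot: [[-0.998, 0.069, -0.002], [0.069, 0.998, -0.001], [0.002, -0.001, -1.0]]
wrist_force: [-0.9, -0.3, 0.3]
gripper_width: 0.998
gripper_force: 0.0
```

>>> {"op": "apply_moves", "data": {"moves": [[[0,0,0],0],[[0,0,0],0],[[0,0,0],0],[[0,0,0],0],[[0,0,0],0]], "hand": 0}}

```text
time_s: 24.37
tcp_pos: [0.4557, 0.0539, 0.0225]
ee_rot: [[-0.998, 0.069, 0.001], [0.069, 0.998, 0.001], [-0.001, 0.001, -1.0]]
wrist_force: [-0.1, -0.0, 0.1]
gripper_width: 0.706
gripper_force: 0.0
```

>>> {"op": "apply_moves", "data": {"moves": [[[0,0,0],0],[[0,0,0],0],[[0,0,0],0],[[0,0,0],0],[[0,0,0],0]]}}

```text
time_s: 24.78
tcp_pos: [0.4553, 0.0538, 0.0219]
ee_rot: [[-0.998, 0.069, -0.0], [0.069, 0.998, -0.0], [0.0, -0.0, -1.0]]
wrist_force: [-0.1, -0.1, 0.2]
gripper_width: 0.382
gripper_force: 30.0
```

>>> {"op": "apply_moves", "data": {"moves": [[[0,0,-0.01],0],[[0,0,-0.03],0],[[0,0,-0.04],0],[[0,0,-0.04],0],[[0,0,-0.02],0]]}}

```text
time_s: 25.2
tcp_pos: [0.4573, 0.0543, 0.1664]
ee_rot: [[-0.998, 0.068, 0.007], [0.068, 0.998, 0.002], [-0.007, 0.002, -1.0]]
wrist_force: [0.9, 0.7, -0.4]
gripper_width: 0.378
gripper_force: 30.0
```

>>> {"op": "apply_moves", "data": {"moves": [[[0,0,0],0],[[0,0,0],0],[[0,0,0],0]]}}

```text
time_s: 25.45
tcp_pos: [0.4543, 0.0535, 0.1608]
ee_rot: [[-0.998, 0.069, -0.002], [0.069, 0.998, -0.0], [0.002, -0.001, -1.0]]
wrist_force: [-0.3, 0.1, -0.5]
gripper_width: 0.382
gripper_force: 30.0
```

```bash
python3 - <<'E'
from trays import *
go(.6398,-.0369,.16)
p=imaging.capture("top"); cv2.imwrite("pics/t2.png",cv2.resize(p["frame"][120:220,200:340],(784,560),interpolation=cv2.INTER_CUBIC))
for n,x,rad in(("spool_brown",(.62,.028),.017),): 
    cylfit(p,n,x,rad,.052)
E
```

```text
tcp [0.4543 0.0535 0.1608] yang 86.0 shift [-0.1913 -0.0773  0.0004] n 6.0 
spool_brown 0.44 [244. 171.] xyh [0.6231 0.0275 0.0269] cost 0.062
```

View pics/t2.png

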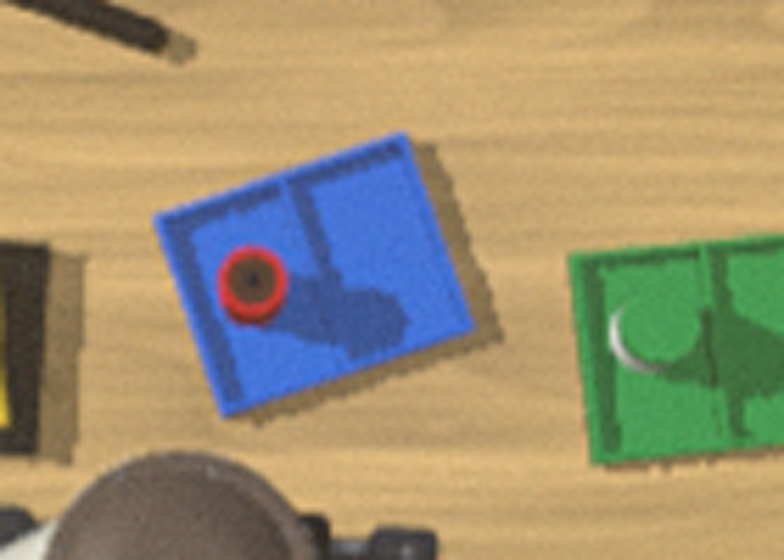

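The brown spool stands at (253,285) in the blue tray's left bay. I carry the cream spool to the right one.

>>> {"op": "apply_moves", "data": {"moves": [[[-0.032,-0.0129,0],0],[[-0.032,-0.0129,0],0],[[-0.032,-0.0129,0],0],[[-0.032,-0.0129,0],0],[[-0.032,-0.0129,0],0]]}}

```text
time_s: 25.97
tcp_pos: [0.6112, -0.0226, 0.1596]
ee_rot: [[-0.998, 0.069, -0.004], [0.069, 0.998, -0.001], [0.004, -0.001, -1.0]]
wrist_force: [0.9, 1.4, -0.1]
gripper_width: 0.382
gripper_force: 30.0
```

>>> {"op": "apply_moves", "data": {"moves": [[[-0.032,-0.0129,0],0],[[0,0,0],0],[[0,0,0.02],0],[[0,0,0.02],0],[[0,0,0],0]]}}

```text
time_s: 26.38
tcp_pos: [0.6376, -0.0369, 0.1153]
ee_rot: [[-0.997, 0.07, -0.012], [0.07, 0.998, -0.0], [0.012, -0.001, -1.0]]
wrist_force: [-0.8, 0.3, -1.6]
gripper_width: 0.385
gripper_force: 30.0
```

>>> {"op": "apply_moves", "data": {"moves": [[[0,0,0.025],0],[[0,0,0.025],0],[[0,0,0.02],0],[[0,0,0.01],0],[[0,0,0],0]]}}

```text
time_s: 26.8
tcp_pos: [0.6395, -0.0367, 0.039]
ee_rot: [[-0.998, 0.069, -0.006], [0.069, 0.998, -0.001], [0.006, -0.001, -1.0]]
wrist_force: [-0.3, 0.2, -0.7]
gripper_width: 0.382
gripper_force: 30.0
```

>>> {"op": "apply_moves", "data": {"moves": [[[0,0,0],0],[[0,0,0],0],[[0,0,0],0]]}}

```text
time_s: 27.05
tcp_pos: [0.6428, -0.0365, 0.0436]
ee_rot: [[-0.998, 0.068, 0.003], [0.068, 0.998, 0.0], [-0.003, 0.0, -1.0]]
wrist_force: [-0.2, -0.3, -0.5]
gripper_width: 0.383
gripper_force: 30.0
```

>>> {"op": "apply_moves", "data": {"moves": [[[0.001,0,0.006],0],[[0,0,0.005],0],[[0,0,0.003],0],[[0,0,0.002],0],[[0,0,0],0]]}}

```text
time_s: 27.47
tcp_pos: [0.6404, -0.0366, 0.026]
ee_rot: [[-0.998, 0.068, -0.001], [0.068, 0.998, -0.0], [0.001, -0.0, -1.0]]
wrist_force: [-1.7, 0.7, 1.9]
gripper_width: 0.382
gripper_force: 30.0
```

>>> {"op": "apply_moves", "data": {"moves": [[[0,0,0],0],[[0,0,0],0],[[0,0,0],0]]}}

```text
time_s: 27.72
tcp_pos: [0.6405, -0.0366, 0.026]
ee_rot: [[-0.998, 0.069, -0.0], [0.069, 0.998, -0.0], [0.0, -0.0, -1.0]]
wrist_force: [-1.9, 0.4, 3.0]
gripper_width: 0.383
gripper_force: 30.0
```

>>> {"op": "apply_moves", "data": {"moves": [[[0,0,0],0],[[0,0,0],0],[[0,0,0],0],[[0,0,0],0],[[0,0,0],0]], "hand": 0.05}}

```text
time_s: 28.13
tcp_pos: [0.6407, -0.0366, 0.0257]
ee_rot: [[-0.998, 0.069, 0.0], [0.069, 0.998, 0.0], [-0.0, 0.0, -1.0]]
wrist_force: [0.6, -0.1, -0.2]
gripper_width: 0.565
gripper_force: 0.0
```

>>> {"op": "apply_moves", "data": {"moves": [[[0,0,-0.01],0],[[0,0,-0.03],0],[[0,0,-0.04],0],[[0,0,-0.04],0],[[0,0,-0.04],0]]}}

```text
time_s: 28.55
tcp_pos: [0.6403, -0.0367, 0.1885]
ee_rot: [[-0.998, 0.069, 0.0], [0.069, 0.998, -0.0], [-0.0, -0.0, -1.0]]
wrist_force: [1.5, 0.6, 0.3]
gripper_width: 0.573
gripper_force: 0.0
```

```bash
python3 - <<'E'
from h import *
go(.436,-.178,.2,5)
E
```

```text
tcp [ 0.6403 -0.0367  0.1885] yang 86.1 shift [ 0.1941 -0.155  -0.0116] n 7.0 turn 81.06 j6 -105.09558947209722
```

>>> {"op": "apply_moves", "data": {"moves": [[[0.0277,-0.0221,-0.001],0],[[0.0277,-0.0221,-0.001],0],[[0.0277,-0.0221,-0.001],0],[[0.0277,-0.0221,-0.001],0],[[0.0277,-0.0221,-0.001],0]], "hand": 0.087}}

```text
time_s: 28.97
tcp_pos: [0.4934, -0.138, 0.1918]
ee_rot: [[-0.998, 0.068, 0.001], [0.068, 0.998, -0.0], [-0.001, -0.0, -1.0]]
wrist_force: [0.2, -0.7, 0.9]
gripper_width: 0.867
gripper_force: 0.0
```

>>> {"op": "apply_moves", "data": {"moves": [[[0.0277,-0.0221,-0.001],0],[[0.0277,-0.0221,-0.001],0],[[0,0,0],6.75],[[0,0,0],6.75],[[0,0,0],6.75]]}}

```text
time_s: 29.38
tcp_pos: [0.436, -0.1782, 0.1941]
ee_rot: [[-0.909, 0.416, 0.002], [0.416, 0.909, -0.0], [-0.002, 0.001, -1.0]]
wrist_force: [-1.3, -0.1, -0.3]
gripper_width: 1.002
gripper_force: 0.0
```

>>> {"op": "apply_moves", "data": {"moves": [[[0,0,0],6.75],[[0,0,0],6.75],[[0,0,0],6.75],[[0,0,0],6.75],[[0,0,0],6.75]]}}

```text
time_s: 29.8
tcp_pos: [0.4366, -0.1776, 0.1937]
ee_rot: [[-0.526, 0.851, 0.001], [0.851, 0.526, -0.0], [-0.001, 0.001, -1.0]]
wrist_force: [-0.7, -0.1, 1.1]
gripper_width: 0.997
gripper_force: 0.0
```

>>> {"op": "apply_moves", "data": {"moves": [[[0,0,0],6.75],[[0,0,0],6.75],[[0,0,0],6.75],[[0,0,0],6.75],[[0,0,0],0]]}}

```text
time_s: 30.22
tcp_pos: [0.4366, -0.1776, 0.1937]
ee_rot: [[-0.086, 0.996, 0.001], [0.996, 0.086, -0.0], [-0.0, 0.001, -1.0]]
wrist_force: [-0.2, 0.5, -0.9]
gripper_width: 0.998
gripper_force: 0.0
```

```bash
python3 - <<'E'
from h import *
p=wrist("w9"); cylfit(p,"jar_loose",(.436,-.178),.02,.044); go(.436,-.178,.02)
E
```

```text
jar_loose 0.95 [253. 176.] xyh [ 0.4357 -0.1781  0.035 ] cost 0.028
tcp [ 0.4366 -0.1776  0.1934] yang 5.2 shift [-0.0003 -0.0008  0.1734] n 5.0
```

View pics/w9.png

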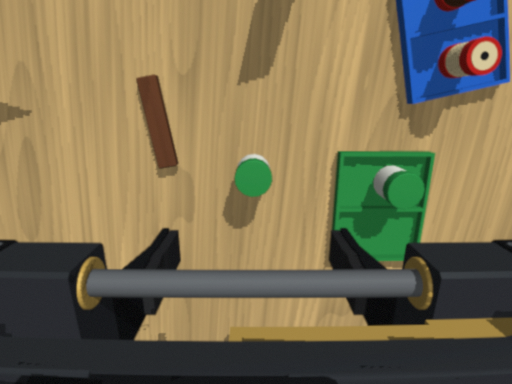

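The jar is centred at (253,176), clear of the green tray. The cream spool stands in the blue tray at (480,57).

>>> {"op": "apply_moves", "data": {"moves": [[[0,-0.001,0.03],0],[[0,0,0.035],0],[[0,0,0.035],0],[[0,0,0.035],0],[[0,0,0.022],0]]}}

```text
time_s: 30.73
tcp_pos: [0.4339, -0.1775, 0.0334]
ee_rot: [[-0.091, 0.996, -0.003], [0.996, 0.091, 0.0], [0.001, -0.003, -1.0]]
wrist_force: [-1.0, 0.3, -0.0]
gripper_width: 1.0
gripper_force: 0.0
```

>>> {"op": "apply_moves", "data": {"moves": [[[0,0,0.01],0],[[0,0,0.005],0],[[0,0,0],0]]}}

```text
time_s: 30.98
tcp_pos: [0.4351, -0.1777, 0.0201]
ee_rot: [[-0.09, 0.996, -0.002], [0.996, 0.09, 0.0], [0.0, -0.002, -1.0]]
wrist_force: [-0.4, 0.6, 0.3]
gripper_width: 1.002
gripper_force: 0.0
```

>>> {"op": "apply_moves", "data": {"moves": [[[0,0,0],0],[[0,0,0],0],[[0,0,0],0],[[0,0,0],0],[[0,0,0],0]], "hand": 0}}

```text
time_s: 31.4
tcp_pos: [0.4359, -0.1777, 0.0215]
ee_rot: [[-0.088, 0.996, 0.002], [0.996, 0.088, -0.0], [-0.0, 0.002, -1.0]]
wrist_force: [0.0, 0.9, -0.8]
gripper_width: 0.705
gripper_force: 0.0
```

>>> {"op": "apply_moves", "data": {"moves": [[[0,0,0],0],[[0,0,0],0],[[0,0,0],0],[[0,0,0],0],[[0,0,0],0]]}}

```text
time_s: 31.82
tcp_pos: [0.4356, -0.1777, 0.0209]
ee_rot: [[-0.088, 0.996, 0.0], [0.996, 0.088, -0.0], [-0.0, 0.0, -1.0]]
wrist_force: [-0.7, -0.4, 1.5]
gripper_width: 0.448
gripper_force: 30.0
```

>>> {"op": "apply_moves", "data": {"moves": [[[0,0,-0.01],0],[[0,0,-0.03],0],[[0,0,-0.04],0],[[0,0,-0.04],0],[[0,0,-0.02],0]]}}

```text
time_s: 32.23
tcp_pos: [0.4374, -0.1781, 0.1653]
ee_rot: [[-0.089, 0.996, 0.007], [0.996, 0.089, -0.001], [-0.002, 0.007, -1.0]]
wrist_force: [2.1, -0.3, -1.3]
gripper_width: 0.454
gripper_force: 30.0
```

>>> {"op": "apply_moves", "data": {"moves": [[[0,0,0],0],[[0,0,0],0],[[0,0,0],0]]}}

```text
time_s: 32.48
tcp_pos: [0.4344, -0.1774, 0.1596]
ee_rot: [[-0.088, 0.996, -0.003], [0.996, 0.088, 0.001], [0.001, -0.002, -1.0]]
wrist_force: [0.2, -0.5, -0.9]
gripper_width: 0.453
gripper_force: 30.0
```

```bash
python3 - <<'E'
from trays import *
q=np.array([.5893,-.2075]); y=np.array([-np.sin(.0833),np.cos(.0833)]); b=q-.033*y; print(b); go(b[0],b[1],.12)
p=imaging.capture("scene"); fit(p,"tray_green",[.589,-.2075,.083]); p=imaging.capture("wrist"); fit(p,"tray_green",[.589,-.2075,.083])
E
```

```text
[ 0.59204572 -0.24038557]
tcp [ 0.4344 -0.1774  0.1596] yang 5.0 shift [-0.0766  0.1517  0.0392] n 5.0 
tray_green 0.93 ext [0.31 0.55 0.14 0.16] [ 0.5892 -0.2065] yaw 5.1 cost 0.029 bays+ [ 0.5862 -0.1736] - [ 0.5921 -0.2393]
tray_green 0.69 ext [0.67 0.4  0.23 0.27] [ 0.5911 -0.2073] yaw 4.9 cost 0.225 bays+ [ 0.5883 -0.1744] - [ 0.594  -0.2401]
```

>>> {"op": "apply_moves", "data": {"moves": [[[-0.0154,0.0302,0],0],[[-0.0154,0.0302,0],0],[[-0.0154,0.0302,0],0],[[-0.0154,0.0302,0],0],[[-0.0154,0.0302,0],0]]}}

```text
time_s: 33.1
tcp_pos: [0.5937, -0.2416, 0.1593]
ee_rot: [[-0.088, 0.996, -0.002], [0.996, 0.088, 0.0], [0.001, -0.002, -1.0]]
wrist_force: [0.6, 0.1, -1.4]
gripper_width: 0.452
gripper_force: 30.0
```

>>> {"op": "apply_moves", "data": {"moves": [[[0,0,0],0],[[0,0,0.02],0],[[0,0,0.025],0],[[0,0,0.025],0],[[0,0,0.025],0]]}}

```text
time_s: 33.52
tcp_pos: [0.5919, -0.2409, 0.0636]
ee_rot: [[-0.088, 0.996, -0.002], [0.996, 0.088, 0.0], [0.001, -0.002, -1.0]]
wrist_force: [-0.6, 0.7, -0.7]
gripper_width: 0.453
gripper_force: 30.0
```

>>> {"op": "apply_moves", "data": {"moves": [[[0,0,0.015],0],[[0,0,0.007],0],[[0,0,0],0],[[0,0,0],0],[[0,0,0],0]]}}

```text
time_s: 33.93
tcp_pos: [0.5937, -0.2413, 0.0451]
ee_rot: [[-0.089, 0.996, 0.002], [0.996, 0.089, -0.001], [-0.001, 0.002, -1.0]]
wrist_force: [0.7, -0.5, -0.2]
gripper_width: 0.451
gripper_force: 30.0
```

>>> {"op": "apply_moves", "data": {"moves": [[[0,0,0],0],[[0,0,0],0]]}}

```text
time_s: 34.1
tcp_pos: [0.5934, -0.2412, 0.0452]
ee_rot: [[-0.088, 0.996, 0.002], [0.996, 0.088, -0.0], [-0.001, 0.002, -1.0]]
wrist_force: [0.4, -0.2, -0.3]
gripper_width: 0.452
gripper_force: 30.0
```

Down about 19.5 mm to z = 0.025, then release and retreat well clear.

>>> {"op": "apply_moves", "data": {"moves": [[[0,0,0.008],0],[[0,0,0.006],0],[[0,0,0.003],0],[[0,0,0.0015],0],[[0,0,0.001],0]]}}

```text
time_s: 34.52
tcp_pos: [0.5919, -0.2409, 0.025]
ee_rot: [[-0.089, 0.996, -0.002], [0.996, 0.089, 0.0], [0.0, -0.002, -1.0]]
wrist_force: [-4.4, 3.4, 9.9]
gripper_width: 0.45
gripper_force: 30.0
```

>>> {"op": "apply_moves", "data": {"moves": [[[0,0,0],0],[[0,0,0],0],[[0,0,0],0]]}}

```text
time_s: 34.77
tcp_pos: [0.5921, -0.241, 0.025]
ee_rot: [[-0.088, 0.996, -0.002], [0.996, 0.088, 0.0], [0.0, -0.002, -1.0]]
wrist_force: [-2.8, 1.0, 6.0]
gripper_width: 0.454
gripper_force: 30.0
```

>>> {"op": "apply_moves", "data": {"moves": [[[0,0,0],0],[[0,0,0],0],[[0,0,0],0],[[0,0,0],0],[[0,0,0],0]], "hand": 0.056}}

```text
time_s: 35.18
tcp_pos: [0.5928, -0.2411, 0.0241]
ee_rot: [[-0.088, 0.996, 0.0], [0.996, 0.088, -0.0], [-0.0, 0.0, -1.0]]
wrist_force: [-0.1, -0.1, 0.1]
gripper_width: 0.636
gripper_force: 0.0
```

>>> {"op": "apply_moves", "data": {"moves": [[[0,0,-0.01],0],[[0,0,-0.03],0],[[0,0,-0.04],0],[[0,0,-0.04],0],[[0,0,-0.04],0]]}}

```text
time_s: 35.6
tcp_pos: [0.5924, -0.2411, 0.1869]
ee_rot: [[-0.088, 0.996, 0.0], [0.996, 0.088, -0.0], [-0.0, 0.0, -1.0]]
wrist_force: [1.4, -0.0, -0.2]
gripper_width: 0.647
gripper_force: 0.0
```

>>> {"op": "apply_moves", "data": {"moves": [[[-0.03,-0.02,0],0],[[-0.03,-0.02,0],0],[[-0.03,-0.02,0],0],[[-0.03,-0.02,0],0],[[-0.03,-0.02,0],0]]}}

```text
time_s: 36.02
tcp_pos: [0.5055, -0.4005, 0.1855]
ee_rot: [[-0.089, 0.996, 0.001], [0.996, 0.089, -0.001], [-0.001, 0.001, -1.0]]
wrist_force: [-0.3, -0.7, 0.6]
gripper_width: 0.643
gripper_force: 0.0
```

```bash
python3 - <<'E'
from h import *
p=imaging.capture("scene"); cv2.imwrite("pics/s3.png",cv2.resize(p["frame"][80:300,120:400],(764,600),interpolation=cv2.INTER_CUBIC))
cylfit(p,"jar_loose",(.593,-.241),.02,.048); cylfit(p,"spool_cream",(.64,-.0366),.017,.052); cylfit(p,"spool_brown",(.62,.028),.017,.052); cylfit(p,"pot",(.432,.171),.027,.046)
E
```

```text
jar_loose 0.83 [185. 244.] xyh [ 0.5846 -0.2361  0.0313] cost 0.06
spool_cream 0.73 [261. 208.] xyh [ 0.6343 -0.0306  0.0405] cost 0.086
spool_brown 0.49 [274. 189.] xyh [0.6159 0.0333 0.0442] cost 0.07
pot 0.81 [265. 124.] xyh [0.4333 0.1715 0.0448] cost 0.047
```

View pics/s3.png

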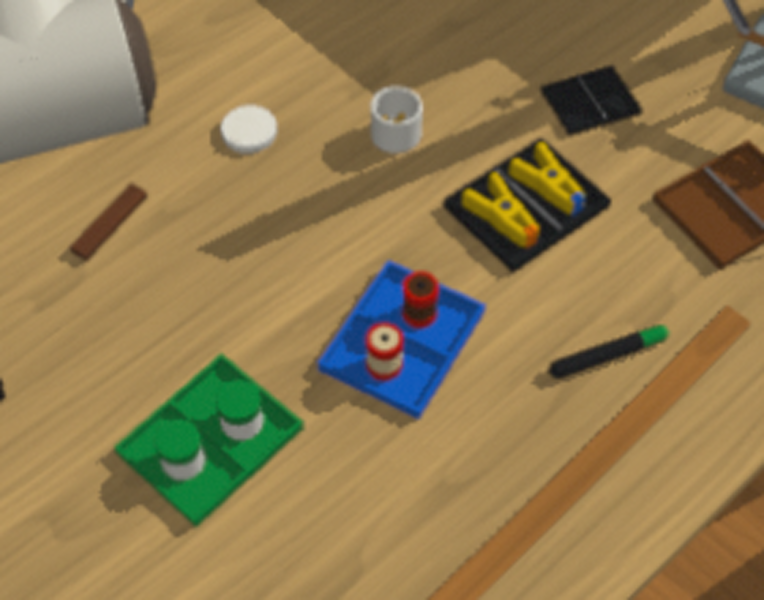

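The scene view shows both jars upright at (180,450) and (240,410), both spools at (384,350) and (420,300), and both clamps flat at (500,210) and (547,178). The pot at (397,120) has not moved, so I hand in.

```bash
python3 -c "
from h import *
print(r.finish_job())"
```

```text
the job is handed in; nothing more can be done
None
```

The job is handed in (no verdict was shown): the last picture shows both spools in the blue tray, both clamps in the black tray, the loose jar beside the other in the green tray, and the pot where it was.

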